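# Hold the scale terminal in calibration with its spring key

## Robot

A 6-joint arm with a two-finger parallel gripper is mounted at the origin on the work surface. World frame = base frame: x ahead of the robot, y to its left, z up, the work surface at z = 0. Lengths are in m, angles in rad, forces in N, time in s.
With the tool pointing down it reaches from about 0.35 to 0.975 m from the base axis. Payload 4.9 kg.
Tool frame: the origin (TCP) lies on the centre line of the jaws, within the pads' length; the fingertips stand 8 mm ahead of it and the grasp point (between the pads) lies 11 mm behind it; z points along the fingers, y is the line along which they close (so a half turn about z gives the same grasp; the last joint's range is limited). The gripper opens to 85 mm and grips with 20 to 120 N. Pads are 22 mm wide; open, the fingers measure 114 mm over their backs; the gripper's body (76 mm by 85 mm) begins 54 mm behind the grasp point. The pads swing forward as they close: fully open they stand 13 mm farther back than shut.
Start: joints at [-1.306, 0.053, 1.613, -0, 1.476, -0.119], TCP at [0.234, -0.58, 0.239] pointing down, gripper open.
Joint ranges: [-3.01, 3.01], [-1.01, 2.22], [0.06, 2.58], [-1.02, 4.17], [0.09, 2.62], [-3.14, 3.14]. Speed limits (rad/s): [2.57, 2.57, 3.14, 3.14, 3.14, 3.14].

## Interface

Orientations are given as a rotation vector (axis times angle).
In Python, from station import ctrl gives the robot as it stands.
- The arm moves only by the tool step_hand, called as a command line: name --argument value ..., lists and objects as JSON in quotes. Schema: {"type":"object","properties":{"increments":{"type":"array","items":{"type":"array","items":{"type":"array","items":{"type":"number"},"minItems":7,"maxItems":7},"minItems":1,"maxItems":20},"minItems":1,"maxItems":1},"grip_n":{"type":"number"},"only":{"type":"string"},"quiet":{"type":"boolean"},"lines":{"type":"string"}},"required":["increments"],"additionalProperties":false}. increments is a list that holds a single list of rows (three levels of brackets), with 1 to 20 rows, each of 7 numbers: the finger opening in m, then dx, dy, dz in fractions of the full range, 1 being 0.5 m, then a rotation vector rx, ry, rz in normalised numbers (1 is 4 rad); each row is the pose to reach, as a shift and turn from the pose commanded when the call began, along the tool's axes at that moment; what a row does not reach only later rows make up. A row lasts 1/12 s, in which the tool goes at most 0.0417 m and 0.125 rad, less where a joint would pass 70% of its speed; a pose out of reach is approached as far as the arm can. The fingers move at their own pace and stop on an object; grip_n is the grip in N (left out, the last holds). Time passes only in rows, so rows that do not move let the fingers close. The tool returns the time, the measured TCP pose, the force, the opening and the grip force at its end. only (a regular expression) keeps the lines of the reply that match it, lines (a string "A,B") keeps lines A to B, and quiet returns only ok. Shift and turn numbers lie between -1 and 1, and a call with a number outside is refused. Input that does not fit is refused with a message, and nothing moves.
- ctrl.get_obs(): the state, without advancing time (a new reading comes with each control period).
- ctrl.get_image(name): name is "side" or "top" or "wrist"; returns the picture (420x560x3 uint8, red, green, blue); there is no depth.
- ctrl.camera_params(name): a dict with "fx", "fy", "cx", "cy" (pixels), "k1" (the pictures are not rectified: a ray, as slopes to the right and down, at radius r is drawn at 1 + k1 r^2 times it, then the intrinsics apply), "T" (4x4, takes a point from camera to world coordinates); the wrist camera has in their place "tool_from_camera" (4x4, takes a point from camera to tool coordinates, whose origin is the TCP and whose axes are the flange's). Camera axes: x right, y down, z forward; pixel columns grow to the right and rows downward; lengths in m; the calibration is good to about 2 mm. A picture is of the moment at which its call begins: read the wrist's pose just before it. camera_params takes no time and is no camera call.
- ctrl.finish_job(): hands the job in; it is judged then, once.
Trained networks look in the newest picture that a camera, given by its name, has taken for a name from the list of things; names that differ only in an ending like _2 or _b are one class to them, and where a whole thing is asked for, a point or a joint stands for the part that bears it (a point fixed in the world has none). Each returns a list of dicts, best first, with "p" (0 to 1); they miss things now and then, are a little off and sometimes report something else, mostly with a low value. They report only what shows in the picture. A call takes as long as a camera call. They do not tell look-alikes from the thing itself.
- ctrl.find_in(camera, thing): "extent" ([left, top, right, bottom] in pixels, round what is visible of it).
- ctrl.cut_out(camera, thing): "mask" (420x560 bool, what is visible of it) and "extent" ([left, top, right, bottom] in pixels, round what is visible of it).
- ctrl.tip_of(camera, thing): "xy" ([column, row] in pixels: a listed point, or the origin of a listed thing).
The state is a dict: "t": time; "q": joint angles; "dq": joint speeds; "effort": joint torques, N m; "tool_pos": TCP position; "tool_rot": TCP orientation; "contact_force": force on the tool from outside, world axes, zero at the start; "wrist_torque": the same for the moment, N m; "opening": finger opening in m; "grip_force": force on a finger pad.
Only numpy, scipy, OpenCV 4.12 (cv2) and the standard library are available. Lean on these libraries where they do the work, as an engineer would, in place of code of your own. Each camera call takes 0.05 s, during which the arm holds its last target. There are 200 camera calls.

## Task

Put the packing scale into calibration: take the flat-handled key out of the holder, lower its two lugs into the slots of the socket on top of the scale terminal, push it all the way in against the spring and, still pushing, turn it a quarter turn clockwise (seen from above). The key springs back if let go, so finish while still gripping it, pushed fully in and fully turned. Leave the two other plugs in the holder and everything else on the table where it is.

Things in the scene. Friction and masses are not known exactly. Their poses are not given: they have to be found in the camera images.
- key: Steel key in a holder hole, upright, 67 mm tall; origin: centre of its underside. Up its z: cross bar (the two lugs) 44 (own x) x 8 mm (own y), z 0-8; round stem 20 mm across to z 34; flange 34 mm across, z 34-38, resting on the holder's top; flat handle plate 40 (own x, parallel to the lugs) x 12 mm (own y), z 38-67: grip it across the 12 mm. Same after a half turn. 0.1-0.2 kg.
- holder: Fixed white plastic block 250 (own x) x 75 x 45 mm tall; origin: centre of its underside. Three holes along its x at -80, 0, +80 mm, each 49 x 25 mm (long side along x), 40 mm deep. Key and two plugs hang in them in any order by their flanges, the key's lugs about parallel to the row. The key is free after a 34 mm lift.
- terminal: The scale terminal: a fixed stainless box 190 (own x) x 150 x 90 mm tall, origin at the centre of its underside, a dark display at the +x end of its top. The socket lies 30 mm towards own -x from its centre, in a square 72 mm aluminium plate flush with the top.
- socket (a point): Centre of the socket mouth, in the terminal's top 90 mm above the table; z up, x and y as the terminal's. A 24 mm square hole with two slots along x, 11.5 mm wide, 47.5 mm end to end, through a 10 mm plate. Below, a sprung rotor takes the lugs: its floor is 12 mm under the mouth at rest, 22 mm fully pushed in. The lugs clear the plate and can turn only from 18 mm down. Either way round fits.
- plunger (a joint): How far the socket's rotor is pushed in, m: 0 at rest, hard stop at 0.010. Spring 3.4 N at the start, about 12 N fully in (the key's weight alone does not move it).
- rotor (a joint): Turn of the socket's rotor, rad: 0 at rest, its channel in line with the slots; grows clockwise seen from above; stop at 1.60. The lugs carry it with up to 0.1 rad of slack (a key turned exactly 90 degrees gives about 1.47), against a spring of 0.02 rising to 0.18 N m; it springs back if let go.
- round_plug: Steel blanking plug with a plain round head 36 mm across, 60 mm tall, in the holder; stays there. Origin 34 mm under its flange, level with the key's.
- square_plug: Steel blanking plug with a square head of 22 mm, 64 mm tall, in the holder; stays there. Origin 34 mm under its flange.
- weight_big: Steel knob weight, 44 mm across, 75 mm tall, standing on the table between holder and terminal; stays. Origin at its underside.
- weight_small: Steel knob weight, 30 mm across, 50 mm tall, likewise between holder and terminal; stays. Origin at its underside.
- label_roll: Paper label roll lying flat, 90 mm across, 50 mm tall, to the right; stays. Origin at its underside.
- spray: White bottle, 64 mm across, 170 mm tall, to the left; stays. Origin at its underside.
- driver: Black-handled screwdriver lying across the table before the weighing platform; stays.
- bowl: Steel bowl, 110 mm across, 45 mm tall, to the left; stays. Origin at its underside.
Not all that is in view belongs to the job. What is shaped like the key but red or yellow is not meant.

How it is judged:
By the outcome, as a careful person would: the job done as asked, in the order asked, and still so for the second after the job is handed in, while the arm keeps its last pose, push and grip.
It also fails if it takes over 51 s, if anything falls off the work surface, if the arm or the gripper's body presses on something with over 40 N, if the wrist force passes 120 N, or if a joint passes its speed limit or range.

## Working session

There is one attempt and no reset: what is moved stays moved. The work goes in short steps, Python scripts to look and compute and a tool call to move; the robot and the scene stay as the last step left them, time stands still between calls to the robot, and variables do not carry over. Pictures are saved under pics/ and viewed, at most 10 in all, crops included, and the job is handed in when it is done.

```bash
ls; mkdir -p pics; cat > h.py <<'E'
import numpy as np, cv2
from station import ctrl
from scipy.spatial.transform import Rotation as R
def save(c,n):
    im=ctrl.get_image(c); cv2.imwrite(f'pics/{n}.png',im[:,:,::-1]); return im
def camT(c,o=None):
    p=ctrl.camera_params(c)
    if 'T' in p: return p,np.array(p['T'])
    o=o or ctrl.get_obs(); T=np.eye(4); T[:3,:3]=R.from_rotvec(o['tool_rot']).as_matrix(); T[:3,3]=o['tool_pos']
    return p,T@np.array(p['tool_from_camera'])
def ray(c,uv,o=None):
    p,T=camT(c,o); x=(uv[0]-p['cx'])/p['fx']; y=(uv[1]-p['cy'])/p['fy']
    a,b=x,y
    for _ in range(20):
        s=1+p['k1']*(a*a+b*b); a,b=x/s,y/s
    return T[:3,3],T[:3,:3]@np.array([a,b,1])
def at_z(c,uv,z,o=None):
    q,d=ray(c,uv,o); return q+d*(z-q[2])/d[2]
def proj(c,P,o=None):
    p,T=camT(c,o); v=T[:3,:3].T@(np.array(P)-T[:3,3]); a,b=v[0]/v[2],v[1]/v[2]; s=1+p['k1']*(a*a+b*b)
    return np.array([p['cx']+p['fx']*a*s,p['cy']+p['fy']*b*s])
E
python3 - <<'E'
from h import *
print(ctrl.get_obs())
a=save('top','top1')
for t in ['key','holder','socket','terminal','round_plug','square_plug','weight_big','weight_small']:
    print(t,[(np.round(d['xy']).tolist(),round(d['p'],2)) for d in ctrl.tip_of('top',t)][:4],[(np.round(d['extent']).tolist(),round(d['p'],2)) for d in ctrl.find_in('top',t)][:4])
b=save('side','side1')
E
```

```text
pics
{'t': 0.0, 'q': array([-1.30601176e+00,  5.33716537e-02,  1.61428605e+00, -3.33048942e-06,
        1.47598372e+00, -1.18988473e-01]), 'dq': array([-1.43495879e-03, -6.63297690e-05,  1.20143674e-03,  1.57984549e-04,
       -1.52033648e-03, -6.57405514e-04]), 'effort': array([ 4.44638681e-05, -3.93686163e+01, -3.70170701e+01, -1.11427260e-04,
        7.18828829e-03, -6.10963525e-06]), 'tool_pos': array([ 0.23386191, -0.57895177,  0.23805857]), 'tool_rot': array([-3.08192680e+00, -5.98747536e-01,  2.39430913e-04]), 'contact_force': array([ 0.33291507,  0.43758237, -0.39608337]), 'wrist_torque': array([-0.00999095,  0.01178762, -0.08086173]), 'grip_force': 0.0, 'opening': 0.08524696043706326}
key [([381.0, 234.0], 0.69), ([379.0, 261.0], 0.68), ([313.0, 218.0], 0.58), ([345.0, 241.0], 0.49)] [([345.0, 273.0, 362.0, 285.0], 0.7), ([344.0, 230.0, 358.0, 248.0], 0.52), ([375.0, 226.0, 393.0, 239.0], 0.47), ([304.0, 211.0, 319.0, 231.0], 0.41)]
holder [([346.0, 216.0], 0.95)] [([332.0, 168.0, 362.0, 256.0], 0.82), ([252.0, 155.0, 322.0, 166.0], 0.71), ([178.0, 166.0, 249.0, 248.0], 0.67)]
socket [([211.0, 216.0], 0.96), ([116.0, 194.0], 0.44)] [([208.0, 209.0, 216.0, 222.0], 0.71), ([177.0, 166.0, 252.0, 247.0], 0.65)]
terminal [([217.0, 210.0], 0.77)] [([180.0, 169.0, 246.0, 250.0], 0.6)]
round_plug [([444.0, 262.0], 0.67), ([347.0, 212.0], 0.63)] [([344.0, 204.0, 355.0, 219.0], 0.59)]
square_plug [([348.0, 237.0], 0.43), ([342.0, 183.0], 0.42)] [([342.0, 174.0, 356.0, 188.0], 0.65)]
weight_big [([285.0, 197.0], 0.65), ([344.0, 214.0], 0.53)] [([274.0, 187.0, 290.0, 203.0], 0.72)]
weight_small [([283.0, 246.0], 0.49)] [([281.0, 238.0, 293.0, 250.0], 0.43)]
```

```bash
python3 - <<'E'
import cv2
a=cv2.imread('pics/top1.png')[130:310,150:420]
cv2.imwrite('pics/top1c.png',cv2.resize(a,None,fx=2.95,fy=2.95,interpolation=cv2.INTER_CUBIC))
E
```

```text
(no output)
```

View pics/top1c.png

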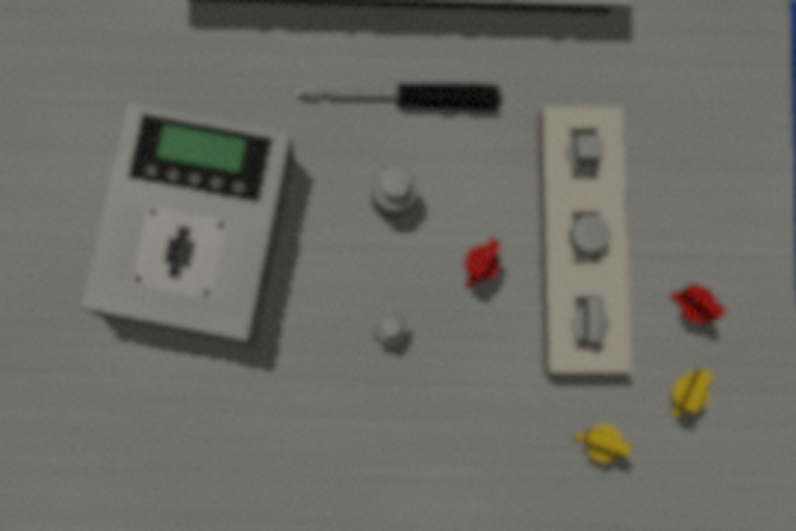

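View pics/side1.png

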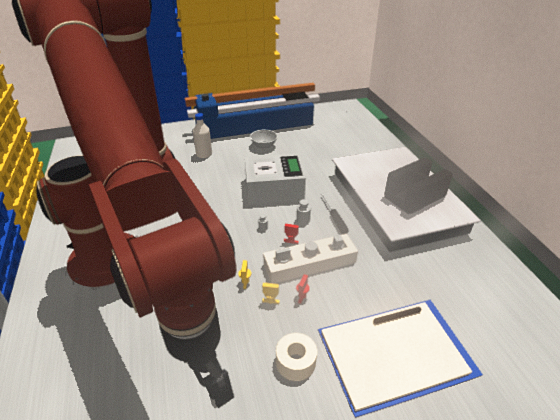

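The side view matches the top view. In the top picture, the key-shaped things are red at (313,218) and (386,233), yellow at (355,280) and (384,263), and a grey steel one at (350,238) in the holder's near hole. The grey one fits: steel, flat handle, in the holder. The round plug is at (350,210) and the square plug at (348,181). The socket is at (211,215), with the display end pointing up.

```bash
python3 - <<'E'
from h import *
f=lambda x,y:(150+x/2.95,130+y/2.95)
print('key',at_z('top',f(592,321),.078))
for n,c,z in [('holder',[(546,108),(622,108),(632,374),(549,376)],.045),('plate',[(145,208),(224,217),(212,295),(134,283)],.09),('slots',[(188,228),(172,276)],.09)]:
    P=np.array([at_z('top',f(*k),z) for k in c]); print(n,P.mean(0).round(4)); print(P.round(4))
print('sock net',at_z('top',(211,216),.09))
p=ctrl.camera_params('wrist');print(p['tool_from_camera'],p['fx'])
o=ctrl.get_obs();print(R.from_rotvec(o['tool_rot']).as_matrix().round(3))
E
```

```text
key [ 0.47800399 -0.18178589  0.078     ]
holder [ 0.5577 -0.1829  0.045 ]
[[ 0.6826 -0.1434  0.045 ]
 [ 0.6849 -0.2156  0.045 ]
 [ 0.4337 -0.2246  0.045 ]
 [ 0.4297 -0.1482  0.045 ]]
plate [0.529  0.1901 0.09  ]
[[0.5668 0.2224 0.09  ]
 [0.5607 0.151  0.09  ]
 [0.49   0.1585 0.09  ]
 [0.4987 0.2284 0.09  ]]
slots [0.5278 0.1889 0.09  ]
[[0.5497 0.1828 0.09  ]
 [0.506  0.1949 0.09  ]]
sock net [0.52624793 0.18883952 0.09      ]
[[-7.20924432e-04 -9.58019657e-01 -2.86701618e-01  7.19277779e-02]
 [ 9.99998602e-01 -1.12329621e-03  1.23897599e-03 -2.58844877e-04]
 [-1.50901420e-03 -2.86700324e-01  9.58019127e-01 -1.35517612e-01]
 [ 0.00000000e+00  0.00000000e+00  0.00000000e+00  1.00000000e+00]] 301.72655260833596
[[ 0.927  0.374  0.   ]
 [ 0.374 -0.927  0.   ]
 [ 0.     0.    -1.   ]]
```

The rows are not in the units I measure in: shifts go in shares of 0.5 m and turns go in shares of 4 rad. I convert before sending: 0.3747 m / 0.5 = 0.7494, -0.2768 m / 0.5 = -0.5536, -2.4 rad / 4 = -0.6.

step_hand --increments '[[[0.04, 0.188, -0.138, 0.024, 0, 0, -0.15], [0.04, 0.374, -0.276, 0.048, 0, 0, -0.3], [0.04, 0.7494, -0.5536, 0.096, 0, 0, -0.45], [0.04, 0.7494, -0.5536, 0.096, 0, 0, -0.6], [0.04, 0.7494, -0.5536, 0.096, 0, 0, -0.6], [0.04, 0.7494, -0.5536, 0.096, 0, 0, -0.6], [0.04, 0.7494, -0.5536, 0.096, 0, 0, -0.6], [0.04, 0.7494, -0.5536, 0.096, 0, 0, -0.6], [0.04, 0.7494, -0.5536, 0.096, 0, 0, -0.6], [0.04, 0.7494, -0.5536, 0.096, 0, 0, -0.6], [0.04, 0.7494, -0.5536, 0.096, 0, 0, -0.6], [0.04, 0.7494, -0.5536, 0.096, 0, 0, -0.6], [0.04, 0.7494, -0.5536, 0.096, 0, 0, -0.6], [0.04, 0.7494, -0.5536, 0.096, 0, 0, -0.6], [0.04, 0.7494, -0.5536, 0.096, 0, 0, -0.6], [0.04, 0.7494, -0.5536, 0.096, 0, 0, -0.6], [0.04, 0.7494, -0.5536, 0.096, 0, 0, -0.6], [0.04, 0.7494, -0.5536, 0.096, 0, 0, -0.6], [0.04, 0.7494, -0.5536, 0.096, 0, 0, -0.6], [0.04, 0.7494, -0.5536, 0.096, 0, 0, -0.6]]]' --grip_n 100

```text
t: 2.57
tool_pos: [0.4779, -0.1825, 0.1914]
tool_rot: [0.552, 3.092, -0.0]
contact_force: [-0.4, -0.0, -0.1]
opening: 0.0402
grip_force: 0.0
```

step_hand --increments '[[[0.04, 0, 0, 0, 0, 0, -0.095], [0.04, 0, 0, 0, 0, 0, -0.095], [0.04, 0, 0, 0, 0, 0, -0.095], [0.04, 0, 0, 0, 0, 0, -0.095], [0.04, 0, 0, 0, 0, 0, -0.095], [0.04, 0, 0, 0, 0, 0, -0.095]]]'

```text
t: 3.07
tool_pos: [0.4778, -0.1826, 0.1914]
tool_rot: [-0.031, 3.141, -0.0]
contact_force: [0.7, -0.1, 1.0]
opening: 0.0402
grip_force: 0.0
```

```bash
python3 - <<'E'
from h import *
o=ctrl.get_obs(); print(o['q'].round(3),o['tool_pos'],R.from_rotvec(o['tool_rot']).as_matrix().round(4)[:,0],o['opening'])
save('wrist','w1')
for t in ['key','round_plug','square_plug','holder']:
    print(t,[(np.round(d['extent']).tolist(),round(d['p'],2)) for d in ctrl.find_in('wrist',t)][:3])
E
```

```text
[-0.511 -0.189  1.924  0.     1.407 -2.101] [ 0.47782794 -0.18255248  0.19137974] [-9.998e-01 -1.960e-02 -1.000e-04] 0.04019100301113228
key [([244.0, 51.0, 292.0, 93.0], 0.83), ([356.0, 215.0, 402.0, 275.0], 0.83), ([159.0, 105.0, 204.0, 150.0], 0.76)]
round_plug [([266.0, 250.0, 303.0, 297.0], 0.71)]
square_plug [([269.0, 313.0, 299.0, 350.0], 0.81)]
holder [([242.0, 140.0, 325.0, 348.0], 0.91)]
```

View pics/w1.png

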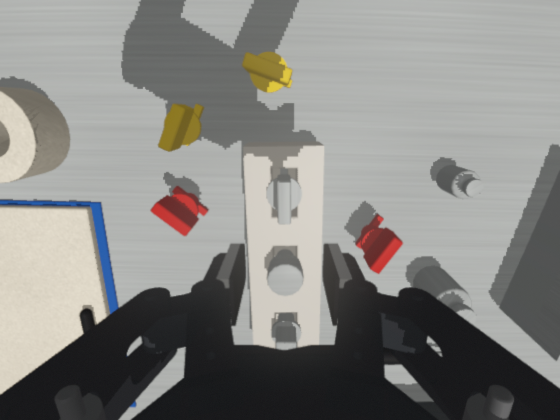

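The wrist view shows the grey steel key with its flat handle at about (284,198) in the near hole. The round plug is at (285,273) and the square plug at (286,330). The red keys at (180,210) and (380,243), and the yellow keys at (268,72) and (181,127), stand loose on the table. Next is an enlarged crop to confirm.

```bash
python3 - <<'E'
from h import *
o=ctrl.get_obs()
im=cv2.imread('pics/w1.png')
for z in (.078,.049): print(proj('wrist',[o['tool_pos'][0],o['tool_pos'][1],z],o))
cv2.imwrite('pics/w1c.png',cv2.resize(im[130:240,230:340],None,fx=5.4,fy=5.4,interpolation=cv2.INTER_CUBIC))
E
```

```text
[284.41498778 201.57141506]
[284.39354863 192.86751202]
```

View pics/w1c.png

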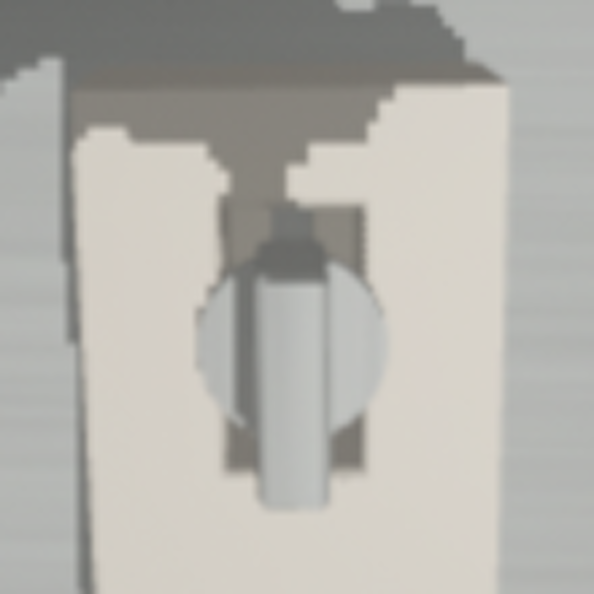

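The crop confirms it: a bare steel flat handle on a round flange. Its top face spans crop (258,283) to (328,508).

```bash
python3 - <<'E'
from h import *
o=ctrl.get_obs()
P=np.array([at_z('wrist',(230+x/5.4-.4,130+y/5.4-.4),.078,o) for x,y in [(257,283),(325,283),(329,508),(259,508)]])
print(P.round(4),P.mean(0))
a=P[2]+P[3]-P[0]-P[1]; print('yaw',np.arctan2(a[1],a[0]))
F=np.array([at_z('wrist',(230+x/5.4-.4,130+y/5.4-.4),.049,o) for x,y in [(197,345),(387,345)]]);print(F, F.mean(0))
M=R.from_rotvec(o['tool_rot']).as_matrix(); t=P.mean(0); t[2]=.061
print('d tool',M.T@(t-o['tool_pos']))
E
```

```text
[[ 0.4607 -0.189   0.078 ]
 [ 0.4605 -0.1784  0.078 ]
 [ 0.498  -0.1767  0.078 ]
 [ 0.4982 -0.1881  0.078 ]] [ 0.47934624 -0.18305428  0.078     ]
yaw 0.03345256858512895
[[ 0.47878292 -0.19997438  0.049     ]
 [ 0.4780766  -0.16643954  0.049     ]] [ 0.47842976 -0.18320696  0.049     ]
d tool [-0.00153255 -0.00055569  0.13029152]
```

To row units: 0.13 m / 0.5 = 0.26, 0.12 m / 0.5 = 0.24, -0.013 rad / 4 = -0.0033.

step_hand --increments '[[[0.04, -0.003, -0.001, 0.06, 0, 0, -0.0033], [0.04, -0.003, -0.001, 0.13, 0, 0, -0.0033], [0.04, -0.003, -0.001, 0.2, 0, 0, -0.0033], [0.04, -0.003, -0.001, 0.24, 0, 0, -0.0033], [0.04, -0.003, -0.001, 0.26, 0, 0, -0.0033], [0.04, -0.003, -0.001, 0.26, 0, 0, -0.0033], [0.04, -0.003, -0.001, 0.26, 0, 0, -0.0033]]]'

```text
t: 3.9
tool_pos: [0.4797, -0.1832, 0.0619]
tool_rot: [-0.055, 3.141, -0.0]
contact_force: [0.1, -0.3, 0.9]
opening: 0.0405
grip_force: 0.0
```

step_hand --increments '[[[0, 0, 0, 0, 0, 0, 0], [0, 0, 0, 0, 0, 0, 0], [0, 0, 0, 0, 0, 0, 0], [0, 0, 0, 0, 0, 0, 0], [0, 0, 0, 0, 0, 0, 0], [0, 0, 0, 0, 0, 0, 0], [0, 0, 0, 0, 0, 0, 0]]]' --grip_n 100

```text
t: 4.48
tool_pos: [0.4809, -0.1838, 0.0638]
tool_rot: [-0.055, 3.138, -0.003]
contact_force: [0.1, 0.4, 5.8]
opening: 0.01
grip_force: 98.6
```

To row units: -0.14 m / 0.5 = -0.28, -0.11 m / 0.5 = -0.22.

step_hand --increments '[[[0, 0, 0, -0.01, 0, 0, 0], [0, 0, 0, -0.03, 0, 0, 0], [0, 0, 0, -0.06, 0, 0, 0], [0, 0, 0, -0.09, 0, 0, 0], [0, 0, 0, -0.15, 0, 0, 0], [0, 0, 0, -0.22, 0, 0, 0], [0, 0, 0, -0.28, 0, 0, 0], [0, 0, 0, -0.28, 0, 0, 0], [0, 0, 0, -0.28, 0, 0, 0]]]'

```text
t: 5.23
tool_pos: [0.4805, -0.1837, 0.2045]
tool_rot: [-0.055, 3.136, -0.005]
contact_force: [-0.0, 0.6, -1.8]
opening: 0.0101
grip_force: 97.9
```

```bash
python3 - <<'E'
from h import *
o=ctrl.get_obs(); M=R.from_rotvec(o['tool_rot']).as_matrix(); print(o['grip_force'],o['opening'],o['wrist_torque'])
print('tool yaw+pi',np.arctan2(-M[1,0],-M[0,0]))
save('side','side2')
# go above socket: yaw keep about terminal's
t=np.array([.528,.189,.2]); print('d tool',M.T@(t-o['tool_pos']))
E
```

```text
97.85732746124268 0.010088165157702368 [ 0.0691867   0.03184706 -0.02562794]
tool yaw+pi 0.035236667975325736
d tool [-0.06060391  0.37077617  0.00366055]
```

To row units: 0.371 m / 0.5 = 0.742, 0.135 m / 0.5 = 0.27, 0.16 rad / 4 = 0.04.

step_hand --increments '[[[0, -0.012, 0.04, 0, 0, 0, 0.0125], [0, -0.036, 0.11, 0, 0, 0, 0.0375], [0, -0.062, 0.19, 0, 0, 0, 0.04], [0, -0.086, 0.27, 0, 0, 0, 0.04], [0, -0.11, 0.35, 0, 0, 0, 0.04], [0, -0.136, 0.43, 0, 0, 0, 0.04], [0, -0.16, 0.51, 0, 0, 0, 0.04], [0, -0.186, 0.59, 0, 0, 0, 0.04], [0, -0.21, 0.67, 0, 0, 0, 0.04], [0, -0.23, 0.72, 0, 0, 0, 0.04], [0, -0.2352, 0.742, 0, 0, 0, 0.04], [0, -0.2352, 0.742, 0, 0, 0, 0.04], [0, -0.2352, 0.742, 0, 0, 0, 0.04], [0, -0.2352, 0.742, 0, 0, 0, 0.04]]]'

```text
t: 6.45
tool_pos: [0.583, 0.1906, 0.1999]
tool_rot: [-0.197, -3.133, 0.002]
contact_force: [0.7, -0.5, -1.4]
opening: 0.0099
grip_force: 98.1
```

```bash
python3 - <<'E'
from h import *
o=ctrl.get_obs(); print(o['q'].round(3),o['grip_force'])
im=save('wrist','w2')
c=proj('wrist',[.528,.189,.09],o); print(c)
for t in ['socket','key']:
    print(t,[(np.round(d['xy'],1).tolist(),round(d['p'],2)) for d in ctrl.tip_of('wrist',t)][:3])
E
```

```text
[ 1.950e-01  5.400e-02  1.678e+00 -1.000e-03  1.412e+00 -1.250e+00] 98.05719494819641
[274.231719   137.81378985]
socket [([274.7, 137.3], 0.88)]
key [([283.0, 226.2], 0.9), ([41.1, 166.2], 0.65), ([95.5, 103.0], 0.59)]
```

View pics/w2.png

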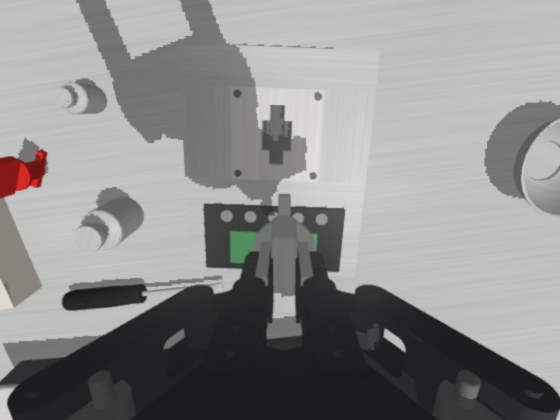

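```bash
python3 - <<'E'
import cv2
im=cv2.imread('pics/w2.png')
cv2.imwrite('pics/w2c.png',cv2.resize(im[80:255,215:345],None,fx=3.4,fy=3.4,interpolation=cv2.INTER_CUBIC))
E
```

```text
(no output)
```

View pics/w2c.png

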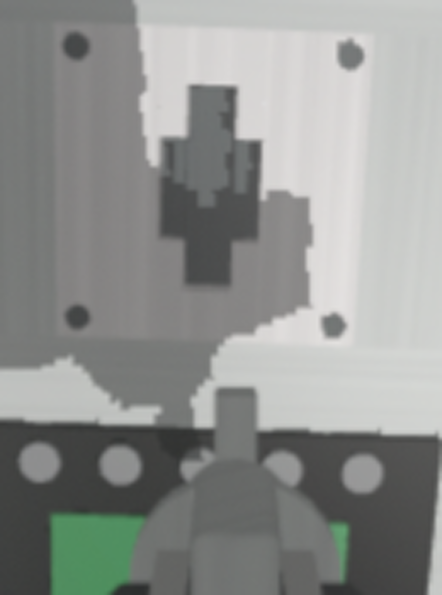

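The crop shows the slots from (213,85) to (207,286), the square hole between them, and the key's front lug end at (216–257,388).

```bash
python3 - <<'E'
from h import *
o=ctrl.get_obs(); M=R.from_rotvec(o['tool_rot']).as_matrix(); tp=o['tool_pos']
f=lambda x,y:(215+x/3.4-.35,80+y/3.4-.35)
g=lambda L,z:np.array([at_z('wrist',f(*k),z,o) for k in L])
S=g([(189,85),(237,85),(231,286),(184,286)],.09);Q=g([(163,138),(262,140),(257,238),(160,238)],.09);W=g([(76,45),(350,55),(333,325),(77,316)],.09)
for n,A in(('slot',S),('sq',Q),('screw',W)):
    c=A.mean(0);d=A[2]+A[3]-A[0]-A[1];e=A[0]+A[3]-A[1]-A[2];print(n,c.round(4),np.arctan2(d[1],d[0]).round(3),np.arctan2(-e[0],e[1]).round(3),np.linalg.norm(d)/2,np.linalg.norm(e)/2)
K=np.array([M.T@(k-tp) for k in g([(216,388),(257,388)],tp[2]-.0528)]);print('lug end in tool',K.round(4))
print('tool yaw+pi',np.arctan2(-M[1,0],-M[0,0]), 'toolz',M[:,2].round(4))
print('socket net',at_z('wrist',(274.7,137.3),.09,o))
E
```

```text
slot [0.5269 0.1911 0.09  ] -0.162 3.014 0.04652105976958209 0.01119656319572513
sq [0.5272 0.1911 0.09  ] -0.175 3.004 0.02294517331413471 0.023105420969496165
screw [0.5273 0.1907 0.09  ] -0.165 2.979 0.06268792584598722 0.06250912352975171
lug end in tool [[ 0.0232 -0.0042  0.0528]
 [ 0.0232  0.0036  0.0528]]
tool yaw+pi -0.12670959063401707 toolz [-4.e-04 -3.e-04 -1.e+00]
socket net [0.52855348 0.18941054 0.09      ]
```

To row units: 0.0544 m / 0.5 = 0.1088, 0.048 m / 0.5 = 0.096, 0.031 rad / 4 = 0.0078.

step_hand --increments '[[[0, 0.05, -0.006, 0, 0, 0, 0.0078], [0, 0.1, -0.012, 0, 0, 0, 0.0078], [0, 0.1088, -0.0128, 0.04, 0, 0, 0.0078], [0, 0.1088, -0.0128, 0.08, 0, 0, 0.0078], [0, 0.1088, -0.0128, 0.096, 0, 0, 0.0078], [0, 0.1088, -0.0128, 0.096, 0, 0, 0.0078], [0, 0.1088, -0.0128, 0.096, 0, 0, 0.0078], [0, 0.1088, -0.0128, 0.096, 0, 0, 0.0078]]]'

```text
t: 7.27
tool_pos: [0.53, 0.1921, 0.1547]
tool_rot: [0.245, 3.13, 0.001]
contact_force: [0.6, 0.1, -0.7]
opening: 0.0099
grip_force: 98.2
```

```bash
python3 - <<'E'
from h import *
o=ctrl.get_obs(); M=R.from_rotvec(o['tool_rot']).as_matrix(); print(o['tool_pos'],'yaw',np.arctan2(-M[1,0],-M[0,0]),o['contact_force'])
im=save('wrist','w3')
c=proj('wrist',o['tool_pos']-[0,0,.0528],o).astype(int); print(c)
x,y=c[0]-60,c[1]-75
cv2.imwrite('pics/w3c.png',cv2.resize(im[y:y+115,x:x+120,::-1],None,fx=5,fy=5,interpolation=cv2.INTER_CUBIC)); print(x,y)
E
```

```text
[0.530043   0.19214302 0.15466219] yaw -0.1564244582438005 [ 0.62029911  0.12819679 -0.71886475]
[284 227]
224 152
```

View pics/w3c.png

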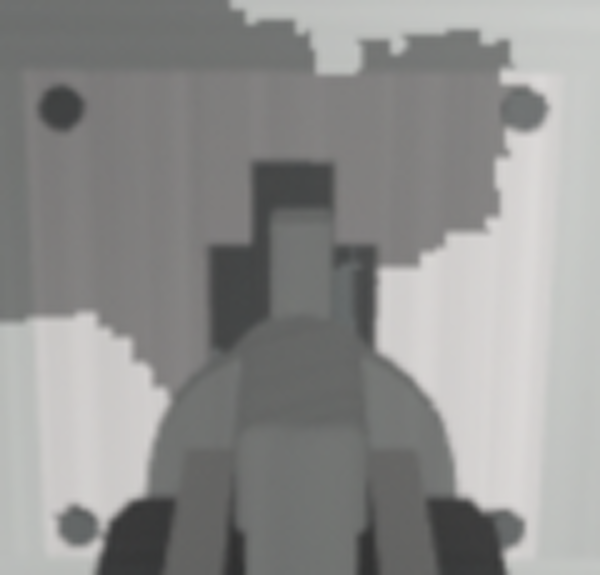

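The lug end at crop (271–332,208) sits just over the slot, which spans (252–333) and ends at y=162. I'll work out the residual offset from these.

```bash
python3 - <<'E'
from h import *
o=ctrl.get_obs(); M=R.from_rotvec(o['tool_rot']).as_matrix(); tp=o['tool_pos']
f=lambda x,y:(224+x/5-.4,152+y/5-.4)
t=lambda L,z:np.array([M.T@(at_z('wrist',f(*k),z,o)-tp) for k in L]).round(4)
print('lug',t([(271,208),(332,208)],tp[2]-.0528))
print('slot end',t([(252,162),(333,162)],.09)); print('sq front',t([(209,245),(376,245)],.09))
W=t([(61,107),(524,108),(510,525),(78,525)],.09); print('screws',W,W.mean(0)); d=W[0]+W[1]-W[2]-W[3];e=W[1]+W[2]-W[0]-W[3]; print(np.arctan2(d[1],d[0]),np.arctan2(-e[0],e[1]))
E
```

```text
lug [[ 0.0236 -0.0045  0.0527]
 [ 0.0236  0.0034  0.0527]]
slot end [[ 0.0268 -0.0073  0.0649]
 [ 0.0268  0.0037  0.0649]]
sq front [[ 0.0151 -0.0134  0.0649]
 [ 0.015   0.0098  0.0649]]
screws [[ 0.0345 -0.033   0.0648]
 [ 0.0343  0.0295  0.0649]
 [-0.0279  0.0301  0.065 ]
 [-0.0279 -0.0334  0.065 ]] [ 0.00325  -0.0017    0.064925]
-0.0016051350580744187 0.0015873002542209343
```

To row units: 0.02 m / 0.5 = 0.04, 0.0016 m / 0.5 = 0.0032.

step_hand --increments '[[[0, 0.0032, -0.0026, 0, 0, 0, 0], [0, 0.0032, -0.0026, 0.008, 0, 0, 0], [0, 0.0032, -0.0026, 0.016, 0, 0, 0], [0, 0.0032, -0.0026, 0.022, 0, 0, 0], [0, 0.0032, -0.0026, 0.028, 0, 0, 0], [0, 0.0032, -0.0026, 0.034, 0, 0, 0], [0, 0.0032, -0.0026, 0.04, 0, 0, 0], [0, 0.0032, -0.0026, 0.04, 0, 0, 0], [0, 0.0032, -0.0026, 0.04, 0, 0, 0]]]'

```text
t: 8.07
tool_pos: [0.5271, 0.1913, 0.133]
tool_rot: [-0.245, -3.131, 0.0]
contact_force: [0.5, -0.2, -1.7]
opening: 0.0098
grip_force: 98.2
```

The lugs are about 10 mm into the slots with no contact force. Next is the push.

To row units: 0.012 m / 0.5 = 0.024, 0.009 m / 0.5 = 0.018.

step_hand --increments '[[[0, 0, 0, 0.006, 0, 0, 0], [0, 0, 0, 0.012, 0, 0, 0], [0, 0, 0, 0.018, 0, 0, 0], [0, 0, 0, 0.024, 0, 0, 0], [0, 0, 0, 0.024, 0, 0, 0], [0, 0, 0, 0.024, 0, 0, 0], [0, 0, 0, 0.024, 0, 0, 0]]]'

```text
t: 8.65
tool_pos: [0.5279, 0.1915, 0.1231]
tool_rot: [0.244, 3.131, 0.001]
contact_force: [-3.1, -1.7, 7.4]
opening: 0.0099
grip_force: 99.5
```

To row units: 0.005 m / 0.5 = 0.01, 0.004 m / 0.5 = 0.008.

step_hand --increments '[[[0, 0, 0, 0.004, 0, 0, 0], [0, 0, 0, 0.008, 0, 0, 0], [0, 0, 0, 0.01, 0, 0, 0], [0, 0, 0, 0.01, 0, 0, 0], [0, 0, 0, 0.01, 0, 0, 0], [0, 0, 0, 0.01, 0, 0, 0]]]'

```text
t: 9.15
tool_pos: [0.5283, 0.1916, 0.1207]
tool_rot: [0.244, 3.131, 0.0]
contact_force: [-9.1, -2.2, 18.7]
opening: 0.01
grip_force: 101.1
```

To row units: 0.0012 m / 0.5 = 0.0024, 0.0011 m / 0.5 = 0.0022, 0.4 rad / 4 = 0.1.

step_hand --increments '[[[0, 0.0024, 0, 0, 0, 0, 0], [0, 0.0024, -0.0004, 0, 0, 0, 0.025], [0, 0.0024, -0.0008, 0, 0, 0, 0.05], [0, 0.0022, -0.0012, 0, 0, 0, 0.075], [0, 0.0022, -0.0014, 0, 0, 0, 0.1], [0, 0.0022, -0.0014, 0, 0, 0, 0.1], [0, 0.0022, -0.0014, 0, 0, 0, 0.1]]]'

```text
t: 9.73
tool_pos: [0.528, 0.1913, 0.1207]
tool_rot: [0.861, 3.018, 0.003]
contact_force: [-5.1, -1.8, 15.7]
opening: 0.0098
grip_force: 100.7
```

```bash
python3 -c "
from h import *
o=ctrl.get_obs();M=R.from_rotvec(o['tool_rot']).as_matrix();print(np.arctan2(-M[1,0],-M[0,0]),o['wrist_torque'],o['contact_force'],M[:,2].round(3))"
```

```text
-0.5556799691685619 [-0.27697984  1.03204352  0.00917749] [-5.05315378 -1.84647634 15.74238703] [ 0.004  0.001 -1.   ]
```

To row units: -0.0018 m / 0.5 = -0.0036, -0.0016 m / 0.5 = -0.0032, 1.17 rad / 4 = 0.2925.

step_hand --increments '[[[0, 0, -0.0004, 0.002, 0, 0, 0.03], [0, 0, -0.0008, 0.002, 0, 0, 0.06], [0, 0, -0.0012, 0.002, 0, 0, 0.09], [0, 0, -0.0016, 0.002, 0, 0, 0.12], [0, 0, -0.002, 0.002, 0, 0, 0.15], [0, 0.0002, -0.0024, 0.002, 0, 0, 0.18], [0, 0.0004, -0.0028, 0.002, 0, 0, 0.21], [0, 0.0006, -0.0032, 0.002, 0, 0, 0.24], [0, 0.0008, -0.0034, 0.002, 0, 0, 0.27], [0, 0.001, -0.0036, 0.002, 0, 0, 0.2925], [0, 0.001, -0.0036, 0.002, 0, 0, 0.2925], [0, 0.001, -0.0036, 0.002, 0, 0, 0.2925]]]'

```text
t: 10.73
tool_pos: [0.5279, 0.1903, 0.1207]
tool_rot: [2.383, 2.041, 0.011]
contact_force: [-3.2, -0.7, 16.9]
opening: 0.0101
grip_force: 100.9
```

```bash
python3 -c "
from h import *
o=ctrl.get_obs();M=R.from_rotvec(o['tool_rot']).as_matrix();print(np.arctan2(-M[1,0],-M[0,0]),o['wrist_torque'],o['contact_force'],M[:,2].round(3),o['q'])"
```

```text
-1.7252475069535307 [-0.08528205  0.6046315   0.18022387] [-3.22224126 -0.65588942 16.88578255] [ 0.008  0.002 -1.   ] [ 2.13408034e-01 -6.10639955e-05  1.87188577e+00 -1.33060598e-05
  1.26184710e+00  3.67873699e-01]
```

To row units: 0.001 m / 0.5 = 0.002, -0.0002 m / 0.5 = -0.0004, 0.12 rad / 4 = 0.03.

step_hand --increments '[[[0, 0, -0.0002, 0.002, 0, 0, 0.015], [0, 0.0002, -0.0004, 0.002, 0, 0, 0.025], [0, 0.0002, -0.0004, 0.002, 0, 0, 0.03], [0, 0.0002, -0.0004, 0.002, 0, 0, 0.03], [0, 0.0002, -0.0004, 0.002, 0, 0, 0.03]]]'

```text
t: 11.15
tool_pos: [0.5278, 0.1904, 0.1206]
tool_rot: [2.501, 1.895, 0.011]
contact_force: [-4.6, -0.4, 21.2]
opening: 0.0101
grip_force: 101.6
```

```bash
python3 -c "
from h import *
o=ctrl.get_obs();M=R.from_rotvec(o['tool_rot']).as_matrix();print(np.arctan2(-M[1,0],-M[0,0]),o['wrist_torque'],o['contact_force'],M[:,2].round(3))
im=save('wrist','w4');s=save('side','side4');cv2.imwrite('pics/fin.png',np.hstack([cv2.resize(im[110:310,180:380],(400,400)),cv2.resize(s[130:230,220:320],(400,400))])[:,:,::-1])"
```

```text
-1.8447148317926065 [-0.23607377  1.09637502  0.32414426] [-4.63751823 -0.37184182 21.1553164 ] [ 0.008  0.001 -1.   ]
```

View pics/fin.png

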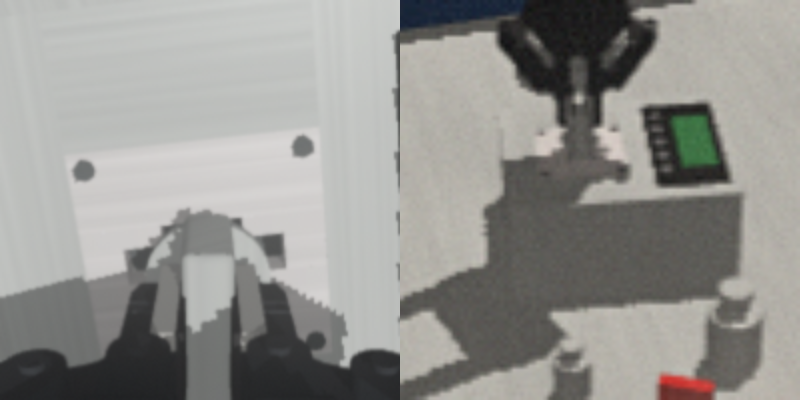

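The key is seated and turned across the slots, which are visible either side of it. The twist has risen to 0.32 N m, so the rotor is at its stop, and the tool is pushing down with 21 N, so the plunger is at its hard stop. Handing in.

```bash
python3 -c "
from h import *
print(ctrl.finish_job())"
```

```text
the job is handed in; nothing more can be done
None
```

The job is handed in at about 11 s of the 51 s allowed: the key is still gripped, pushed in to its hard stop and turned clockwise to the rotor's stop, going by the force and torque readings; no verdict came back.

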